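# Set a plasma press open on its trigger hook

## Task

Make the manual plasma press ready for the next blood bag: take the handle bar on top of its clear, sprung pressing plate, draw the plate back from the upright steel back plate until the light trigger hook at its side drops behind the plate's pin, ease the spring's load gently onto the hook and let go, so that the plate stays open. The hook is set a little differently each time, so feel for it; do not force the plate on against the rubber stop just past the hook, do not let it jump onto the hook or snap shut, and leave the tube rack, the bottle and the jar beside the press where they are.

Things in the scene. Friction and masses are not known exactly. Their poses are not given: they have to be found in the camera images.
- handle (a point): Centre of the pressing plate's handle bar: level, black, 14 mm thick, 110 mm long, along the press's y, on two 10 mm steel posts at its ends (90 mm clear between). Moves with the plate: when shut it is straight above the hinge, 235 mm above the bench, higher than all else; under it 40 mm are free down to the clear plate's top edge, so it can be pinched or hooked from above.
- plate_hinge (a point): Middle of the plate's hinge line on the fixed press, 40 mm above the bench, 195 mm from the bar. Axes of the press: x level, from its open front (robot's side) to the steel back plate (25 mm behind the hinge, 150 mm wide, top 197 mm above the bench); y along the hinge; z up. The enamelled base is 250 x 230 mm; the clear plate 130 mm wide, 6 mm thick.
- press_plate (a joint): Opening angle (rad) of the sprung plate: 0 upright (shut), growing as the bar is drawn to the press's -x and down its arc: bar = hinge + 195 mm x (-sin along x, cos along z). Springs push it shut: the pull at the bar along the arc is about 8 N near 0, growing evenly to 9 or 10 N at 0.7; let go unhooked, it snaps shut from any angle.
- pin (a point): The pin that the hook takes: steel, 8 mm thick, standing out 30 mm from the plate's +y edge, 120 mm from the hinge; the point given is at the hook. Moves with the plate. Drawing on, the pin meets the hook's sloped nose about 0.13 rad before it hooks and lifts it (1 to 3 N more at the bar); then the hook drops behind the pin and the pull falls back.
- slot_middle (a point): Fixed point: the pin's place when hooked if the hook's block is at the middle of its slot, a curve about the hinge (plate at 0.50 rad); axes as the press. The block is clamped anywhere up to 0.17 rad (20 mm) either way along the slot, so the hook holds the plate at some angle from 0.33 to 0.67 rad. The setting is not given: feel for it.
- catch: The catch: slotted steel quadrant fixed on the press's +y side, origin at slot_middle, with the block, the sprung steel hook (80 mm with its thumb tab: a touch fires it) and a rubber stop. The pin meets the stop 2.7 mm (4 mm at the bar) past where it hooks; the pull then rises steeply. The hook bears 13 to 16 N at rest; a jerk can trip it. The catch, hook or stop, must not bear over 30 N.
- tube_rack: Bystander: white rack, 200 x 55 x 95 mm, with capped blood tubes; origin at the centre of its underside.
- reagent: Bystander: white reagent bottle, 60 mm across, 125 mm tall; origin at the centre of its underside.
- clip_jar: Bystander: low grey jar with a steel lid, 50 mm across, 60 mm tall; origin at the centre of its underside.

How it is judged:
By the outcome, as a careful person would: the job done as asked, in the order asked, and still so for the second after the job is handed in, with the robot touching nothing.
It also fails if it takes over 64 s, if anything falls off the work surface, if the arm or the gripper's body presses on something with over 40 N, if the wrist force passes 120 N, or if a joint passes its speed limit or range.

## Robot

A 6-joint arm with a two-finger parallel gripper is mounted at the origin on the work surface. World frame = base frame: x ahead of the robot, y to its left, z up, the work surface at z = 0. Lengths are in mm, angles in rad, forces in N, time in s.
With the tool pointing down it reaches from about 300 to 775 mm from the base axis. Payload 14.6 kg.
Tool frame: the origin (TCP) lies on the mounting face of the last link; the fingertips stand 199 mm ahead of it and the grasp point (between the pads) lies 180 mm ahead of it; z points along the fingers, y is the line along which they close (so a half turn about z gives the same grasp; the last joint's range is limited). The gripper opens to 94 mm and grips with 3 to 60 N. Pads are 16 mm wide; open, the fingers measure 119 mm over their backs; the gripper's body (75 mm by 177 mm) begins 78 mm behind the grasp point.
Start: joints at [-1.362, 0.3, 1.521, -0, 1.321, -0.067], TCP at [149.768, -529.207, 404.646] pointing down, gripper open.
Joint ranges: [-3.03, 3.03], [-0.79, 2.21], [0.23, 2.52], [-1.04, 4.18], [0, 3.07], [-2.55, 2.55]. Speed limits (rad/s): [2.22, 2.22, 2.57, 3.14, 3.14, 3.14].

## Interface

Orientations are given as a unit quaternion [x, y, z, w].
In Python, from bench import bot gives the robot as it stands.
- The arm moves only by the tool arm_command, never from a script. Its arguments are lists of equal length, an entry for each row: "jaw": the opening, from 0 (shut) to 1 (fully open); "delta_pos": the shift along the tool's x, y, z in cm, a list of three; "turn": the turn about the tool's z in rad. A call has 1 to 5 rows; each row is the pose to reach, as a shift and turn from the pose commanded when the call began, along the tool's axes at that moment; what a row does not reach only later rows make up. A row lasts 1/12 s, in which the tool goes at most 41.7 mm and 7.16 degrees, less where a joint would pass 70% of its speed; a pose out of reach is approached as far as the arm can. A call with a gripper value outside its range is refused whole. The fingers move at their own pace and stop on an object; "force" is the grip in N (left out, the last holds). Time passes only in rows, so rows that repeat a pose let the fingers close. It gives the time, the measured TCP pose, the force, the opening and the grip force at its end, in the units of the state.
- bot.state(): the state, without advancing time (a new reading comes with each control period).
- bot.grab_frame(name): name is "side" or "top" or "wrist"; returns a dict with "img" (480x640x3 uint8, red, green, blue), "z_map" (480x640 float32, mm along the optical axis (not along the pixel's ray), 0 where there is no reading), "fx", "fy", "cx", "cy" (pixels), "k1" (the pictures are not rectified: a ray, as slopes to the right and down, at radius r is drawn at 1 + k1 r^2 times it, then the intrinsics apply), "eye" and "attitude" of the camera in the world. Camera axes: x right, y up, looking along -z (the intrinsics and any distortion apply to the point x, -y, -z); pixel columns grow to the right and rows downward; lengths in mm; the calibration is good to about 2 mm. A picture is of the moment at which its call begins.
- bot.finish_job(): hands the job in; it is judged then, once.
The state is a dict: "t": time; "joint_pos": joint angles; "joint_vel": joint speeds; "joint_efforts": joint torques, N m; "ee_pos": TCP position; "tcp_rot": TCP orientation; "force": force on the tool from outside, world axes, zero at the start; "wrist_torque": the same for the moment, N m; "finger_gap": finger opening in mm; "finger_force": force on a finger pad.
Only numpy, scipy, OpenCV 4.12 (cv2) and the standard library are available. Lean on these libraries where they do the work, as an engineer would, in place of code of your own. Each camera call takes 0.05 s, during which the arm holds its last target. There are 200 camera calls.

## Working session

There is one attempt and no reset: what is moved stays moved. The work goes in short steps, Python scripts to look and compute and a tool call to move; the robot and the scene stay as the last step left them, time stands still between calls to the robot, and variables do not carry over. Pictures are saved under pics/ and viewed, at most 10 in all, crops included, and the job is handed in when it is done.

Besides the shell and the picture viewer there is one more tool, called after "Emit:" in YAML: its name, and indented under it one key for each argument. arm_command: Moves the arm, as the interface text tells. Its arguments: {"type":"object","properties":{"jaw":{"type":"array","items":{"type":"number"}},"delta_pos":{"type":"array","items":{"type":"array","items":{"type":"number"}}},"turn":{"type":"array","items":{"type":"number"}},"force":{"type":"number"}},"required":["jaw","delta_pos","turn"]}

```bash
mkdir -p pics; cat > h.py <<'E'
import numpy as np, cv2
from scipy.spatial.transform import Rotation as R
from bench import bot
def cloud(f):
    h,w=f["z_map"].shape
    u,v=np.meshgrid(np.arange(w),np.arange(h))
    K=np.array([[f["fx"],0,f["cx"]],[0,f["fy"],f["cy"]],[0,0,1.]])
    p=cv2.undistortPoints(np.stack([u,v],-1).reshape(-1,1,2).astype(np.float64),K,np.array([f["k1"],0,0,0.])).reshape(h,w,2)
    z=f["z_map"]
    P=np.stack([p[...,0]*z,-p[...,1]*z,-z],-1)
    a=np.array(f["attitude"])
    M=R.from_quat(a).as_matrix() if a.size==4 else a
    W=P@M.T+np.array(f["eye"]); W[z==0]=np.nan
    return W
E
python3 - <<'E'
from h import *
for n in("top","side"):
    f=bot.grab_frame(n); cv2.imwrite(f"pics/{n}.png",f["img"][...,::-1]); np.savez(f"{n}.npz",**f); print(n,f["eye"],f["attitude"],f["fx"],f["k1"])
print(bot.state())
E
```

```text
top [ 512.05571533   68.34078292 1059.96676671] [ 0.0240076  -0.01145061 -0.70634764  0.70736521] 487.25264174072424 -0.07241659789768366
side [ 521.78891572 1065.25247737 1155.52091758] [-0.01180306  0.38287555  0.92355311 -0.01779494] 613.9198192465678 -0.0619308008278548
{'t': 0.1, 'joint_pos': array([-1.36160855e+00,  3.00405914e-01,  1.52152680e+00, -3.41051951e-05,
        1.32067243e+00, -6.66274425e-02]), 'joint_vel': array([ 0.00033786, -0.00126103, -0.00184156,  0.0014066 ,  0.00132754,
       -0.00053238]), 'joint_efforts': array([ 4.14485726e-05, -5.32644618e+01, -3.53284657e+01,  7.08971615e-02,
        2.34898907e-02, -6.33384502e-05]), 'ee_pos': array([ 149.75626555, -529.18732838,  404.1449371 ]), 'tcp_rot': array([ 9.90505099e-01,  1.37475064e-01, -5.25326889e-05, -5.03785000e-04]), 'force': array([0.92550234, 0.0178754 , 0.33438678]), 'wrist_torque': array([0.02962669, 0.01419838, 0.01919186]), 'finger_force': 0.0, 'finger_gap': 94.11545279473931}
```

View pics/top.png

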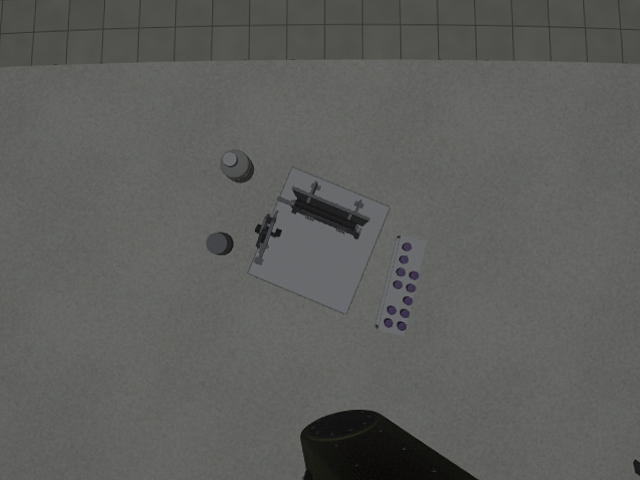

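View pics/side.png

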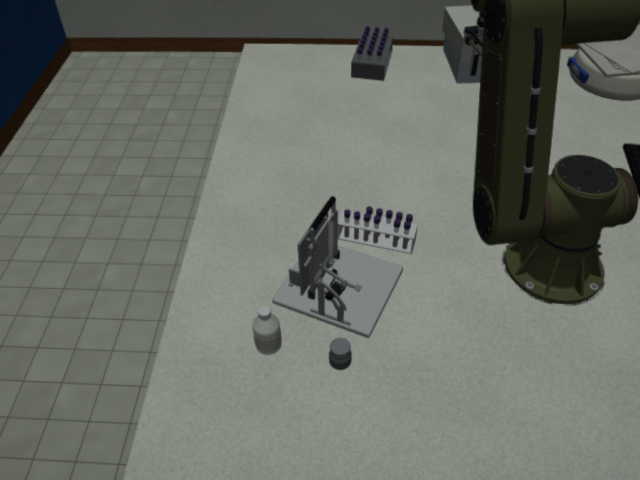

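The top view shows the press base with corners (293,167), (390,206), (346,313), (248,272). The bar lies near (330,210), the catch near (268,235), the rack near (402,285), and the bottle and jar on the left. I'll measure the bar and base from depth.

```bash
python3 - <<'E'
from h import *
for n in("top","side"):
    f=dict(np.load(f"{n}.npz")); W=cloud(f)
    im=f["img"].astype(int)
    Z=W[...,2]; ok=(W[...,0]>400)&(W[...,0]<1000)&(W[...,1]>-150)&(W[...,1]<300)
    print(n,"bench z",np.nanmedian(Z[ok&(Z<15)]))
    m=ok&(Z>224)&(Z<260)
    P=W[m]; print(len(P)); 
    if len(P)<5: continue
    print("z range",np.percentile(P[:,2],[0,10,50,90,100]))
    dark=m&(im.max(-1)<60); Q=W[dark]; print("dark",len(Q))
    r=cv2.minAreaRect(P[:,:2].astype(np.float32)); print(r, cv2.boxPoints(r).round(0).tolist())
    if len(Q)>5:
        r=cv2.minAreaRect(Q[:,:2].astype(np.float32)); print("dark",r)
f=dict(np.load("top.npz")); W=cloud(f)
for c in [(296,171),(387,208),(345,309),(251,271)]: print(c,W[c[1],c[0]].round(1))
# layers
for lo,hi in((185,205),(206,223),(224,240)):
    m=(W[...,2]>lo)&(W[...,2]<hi)&(W[...,0]>400)&(W[...,0]<1000)&(W[...,1]>-150)&(W[...,1]<200)
    v,u=np.where(m); print(lo,m.sum(),W[m].mean(0).round(1) if m.sum() else 0,(u.min(),u.max(),v.min(),v.max()) if m.sum() else 0)
im=cv2.resize(f["img"][140:330,200:440],None,fx=3.3,fy=3.1,interpolation=cv2.INTER_CUBIC)
cv2.imwrite("pics/topc.png",np.clip(im[...,::-1]*1.8,0,255).astype(np.uint8))
E
```

```text
top bench z -0.3640498323175052
560
z range [224.70237614 236.4006331  239.91661628 242.35768066 244.91521647]
dark 540
((579.60498046875, 74.87153625488281), (118.78353881835938, 14.040295600891113), 67.52169799804688) [[550.0, 23.0], [563.0, 17.0], [609.0, 127.0], [596.0, 132.0]]
dark ((579.6076049804688, 74.87789916992188), (113.64292907714844, 14.040295600891113), 67.52169799804688)
side bench z -0.22069665091748902
277
z range [224.01036769 233.06269797 239.03821708 242.15630089 246.90986272]
dark 253
((580.1138916015625, 78.218505859375), (122.37411499023438, 15.33527946472168), 67.95968627929688) [[550.0, 24.0], [564.0, 19.0], [610.0, 132.0], [596.0, 138.0]]
dark ((580.9838256835938, 80.36732482910156), (117.73760986328125, 15.33527946472168), 67.95968627929688)
(296, 171) [690.4 139.2  26.6]
(387, 208) [611.  -55.   25.7]
(345, 309) [396.1  34.2  17.6]
(251, 271) [476.4 234.7  22.4]
185 385 [599.   66.6 194.6] (np.int64(290), np.int64(369), np.int64(187), np.int64(232))
206 1 [554.5  21.6 214.8] (np.int64(356), np.int64(356), np.int64(230), np.int64(230))
224 294 [578.7  74.6 237.9] (np.int64(293), np.int64(358), np.int64(199), np.int64(230))
```

View pics/topc.png

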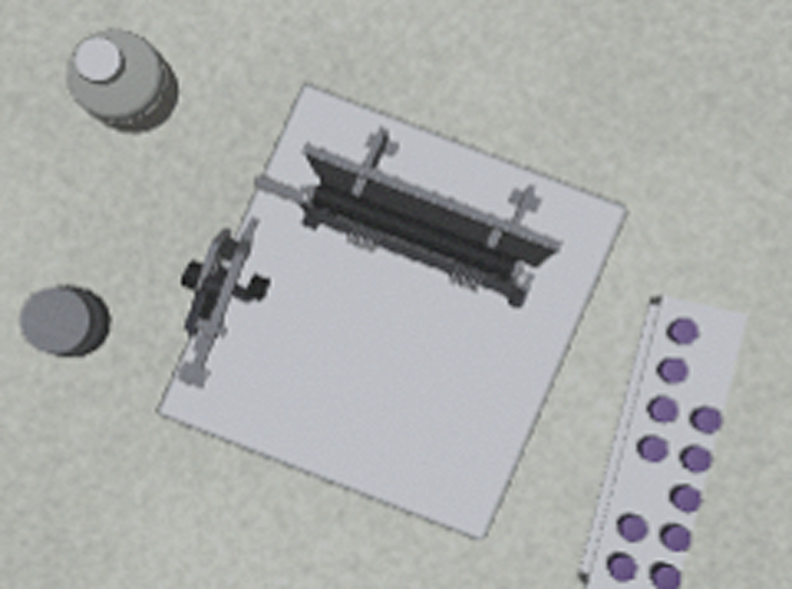

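The bar centre is at about (580, 76, 235). Press x points along about (0.925, -0.38), and the heights match the given sizes. I'll raise the tool first, then travel above the bar while turning.

Emit:
arm_command:
  jaw: [1, 1, 1, 1, 1]
  delta_pos:
    - [2.3, -1.9, -2]
    - [4.7, -3.8, -4]
    - [7.0, -5.6, -6]
    - [9.3, -7.5, -7.6]
    - [12.5, -10, -7.6]
  turn: [0, 0, 0, 0, 0]

```text
t: 0.52
ee_pos: [242.8, -398.2, 483.4]
tcp_rot: [0.991, 0.137, 0.001, 0.002]
force: [1.4, -0.1, -0.6]
finger_gap: 93.9
finger_force: 0.0
```

Emit:
arm_command:
  jaw: [1, 1, 1, 1, 1]
  delta_pos:
    - [3.1, -2.5, 0]
    - [6.2, -5.0, 0]
    - [9.3, -7.5, 0]
    - [12.4, -10, 0]
    - [15.5, -12.5, 0]
  turn: [0, 0, 0, 0, 0]

```text
t: 0.93
ee_pos: [358.5, -234.6, 480.6]
tcp_rot: [0.991, 0.137, 0.0, 0.0]
force: [0.9, -1.1, -0.1]
finger_gap: 94.1
finger_force: 0.0
```

Emit:
arm_command:
  jaw: [1, 1, 1, 1, 1]
  delta_pos:
    - [3.1, -2.5, 0]
    - [6.2, -5.0, 0]
    - [9.3, -7.5, 0]
    - [12.4, -10, 0]
    - [15.5, -12.5, 0]
  turn: [0, 0, 0, 0, 0]

```text
t: 1.35
ee_pos: [473.7, -72.0, 480.6]
tcp_rot: [0.99, 0.138, -0.0, 0.0]
force: [0.9, -1.5, 0.5]
finger_gap: 94.0
finger_force: 0.0
```

Emit:
arm_command:
  jaw: [1, 1, 1, 1, 1]
  delta_pos:
    - [2.9, -2.3, 0]
    - [5.8, -4.6, 0]
    - [8.6, -6.9, 0]
    - [11.5, -9.2, 0]
    - [14.4, -11.5, 0]
  turn: [-0.12, -0.24, -0.36, -0.48, -0.6]

```text
t: 1.77
ee_pos: [581.0, 77.7, 480.3]
tcp_rot: [0.904, 0.427, -0.0, -0.0]
force: [0.4, -0.7, 0.6]
finger_gap: 93.8
finger_force: 0.0
```

Emit:
arm_command:
  jaw: [1, 1, 1, 1, 1]
  delta_pos:
    - [0, 0, 0]
    - [0, 0, 0]
    - [0, 0, 0]
    - [0, 0, 0]
    - [0, 0, 0]
  turn: [-0.12, -0.24, -0.304, -0.304, -0.304]

```text
t: 2.18
ee_pos: [580.3, 75.9, 480.4]
tcp_rot: [0.832, 0.555, -0.0, -0.0]
force: [0.5, -0.4, 0.7]
finger_gap: 94.0
finger_force: 0.0
```

Now a check with the wrist camera.

```bash
python3 - <<'E'
from h import *
s=bot.state()
f=bot.grab_frame("wrist"); W=cloud(f); np.savez("w.npz",**f)
cv2.imwrite("pics/w1.png",np.clip(f["img"][...,::-1]*1.5,0,255).astype(np.uint8))
m=(W[...,2]>231)&(W[...,2]<252)&(np.hypot(W[...,0]-580,W[...,1]-76)<90)
P=W[m];print(len(P)); r=cv2.minAreaRect(P[:,:2].astype(np.float32)); print(r,np.percentile(P[:,2],[5,50,95]))
M=R.from_quat(s["tcp_rot"]).as_matrix(); print(M.round(3),s["ee_pos"],s["force"],s["wrist_torque"])
E
```

```text
4320
((580.8654174804688, 74.35309600830078), (119.08744812011719, 13.94336986541748), 67.8506088256836) [236.3461468  240.54015565 242.22618091]
[[ 0.383  0.924 -0.001]
 [ 0.924 -0.383 -0.   ]
 [-0.    -0.    -1.   ]] [580.27331331  75.88163838 480.37273405] [ 0.49506531 -0.38903078  0.69109815] [-0.0006703  -0.06234868 -0.00571177]
```

View pics/w1.png

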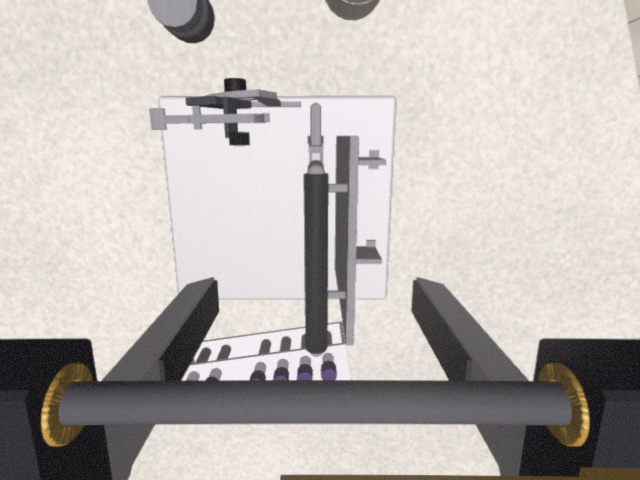

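The bar, at columns 304–328, is centred between the open fingers and parallel to the pads, off by about 1 mm. I'll go down and pinch it.

Emit:
arm_command:
  jaw: [1, 1, 1, 1, 1]
  delta_pos:
    - [-0.1, 0.1, 2]
    - [-0.1, 0.1, 4]
    - [-0.1, 0.1, 5.5]
    - [-0.1, 0.1, 6.3]
    - [-0.1, 0.1, 6.3]
  turn: [0, 0, 0, 0, 0]

```text
t: 2.65
ee_pos: [580.8, 74.5, 416.1]
tcp_rot: [0.831, 0.556, -0.001, -0.001]
force: [-0.2, -0.2, 0.7]
finger_gap: 93.7
finger_force: 0.0
```

Emit:
arm_command:
  jaw: [0.35, 0.3, 0.25, 0.22, 0.22]
  delta_pos:
    - [0, 0, 0]
    - [0, 0, 0]
    - [0, 0, 0]
    - [0, 0, 0]
    - [0, 0, 0]
  turn: [0, 0, 0, 0, 0]
  force: 20

```text
t: 3.07
ee_pos: [580.8, 74.6, 418.2]
tcp_rot: [0.831, 0.556, 0.0, 0.0]
force: [-0.9, -1.3, 0.1]
finger_gap: 64.1
finger_force: 0.0
```

Emit:
arm_command:
  jaw: [0.15, 0.1, 0.05, 0.05, 0.05]
  delta_pos:
    - [0, 0, 0]
    - [0, 0, 0]
    - [0, 0, 0]
    - [0, 0, 0]
    - [0, 0, 0]
  turn: [0, 0, 0, 0, 0]
  force: 20

```text
t: 3.48
ee_pos: [580.8, 74.6, 417.6]
tcp_rot: [0.831, 0.556, -0.0, -0.0]
force: [0.1, -0.2, -0.2]
finger_gap: 30.7
finger_force: 0.0
```

Emit:
arm_command:
  jaw: [0, 0, 0, 0, 0]
  delta_pos:
    - [0, 0, 0]
    - [0, 0, 0]
    - [0, 0, 0]
    - [0, 0, 0]
    - [0, 0, 0]
  turn: [0, 0, 0, 0, 0]
  force: 25

```text
t: 3.9
ee_pos: [580.7, 74.7, 417.6]
tcp_rot: [0.831, 0.556, -0.0, -0.0]
force: [-3.4, 2.0, 1.1]
finger_gap: 13.1
finger_force: 25.0
```

```bash
cat > s.py <<'E'
from h import *
s=bot.state(); M=R.from_quat(s["tcp_rot"]).as_matrix()
p0=np.array([580.8,74.6,417.7]); d=(s["ee_pos"]-p0)@M
th=np.arctan2(-d[1],195-d[2]); F=s["force"]@M
rad=np.hypot(d[1],195-d[2])
# F = force on tool in tool frame; tangential pull (shutting) along arc: +y cos, -z(tool) sin
print("t",round(s["t"],2),"th",round(th,4),"rad",round(rad,1),"d",d.round(2),"F",F.round(2),"tang",round(F[1]*np.cos(th)-F[2]*np.sin(th),2),"radial",round(-F[1]*np.sin(th)-F[2]*np.cos(th),2),"gap",round(s["finger_gap"],1),s["finger_force"])
E
python3 s.py
```

```text
t 3.9 th 0.0006 rad 194.9 d [ 0.   -0.13  0.1 ] F [ 0.5  -3.92 -1.06] tang -3.92 radial 1.07 gap 13.1 25.000207722187042
```

Emit:
arm_command:
  jaw: [0, 0, 0, 0, 0]
  delta_pos:
    - [0, -0.59, 0.01]
    - [0, -1.17, 0.035]
    - [0, -1.75, 0.08]
    - [0, -2.33, 0.14]
    - [0, -2.91, 0.22]
  turn: [0, 0, 0, 0, 0]

```text
t: 4.32
ee_pos: [554.1, 85.4, 416.4]
tcp_rot: [0.831, 0.556, 0.002, 0.002]
force: [9.9, -4.0, 3.0]
finger_gap: 13.1
finger_force: 25.0
```

```bash
python3 s.py
```

```text
t 4.32 th 0.1475 rad 196.0 d [ -0.24 -28.81   1.13] F [ 0.12 10.68 -2.95] tang 11.0 radial 1.35 gap 13.1 25.001205503940582
```

Emit:
arm_command:
  jaw: [0, 0, 0, 0, 0]
  delta_pos:
    - [0, -0.38, 0.06]
    - [0, -0.77, 0.13]
    - [0, -0.96, 0.17]
    - [0, -0.96, 0.17]
    - [0, -0.96, 0.17]
  turn: [0, 0, 0, 0, 0]

```text
t: 4.73
ee_pos: [545.3, 89.0, 415.2]
tcp_rot: [0.831, 0.556, 0.002, 0.002]
force: [7.5, -4.2, 5.4]
finger_gap: 13.2
finger_force: 25.0
```

```bash
python3 s.py
```

```text
t 4.73 th 0.196 rad 196.5 d [ -0.25 -38.27   2.28] F [-0.97  8.56 -5.39] tang 9.44 radial 3.62 gap 13.2 25.00135213136673
```

Emit:
arm_command:
  jaw: [0, 0, 0, 0, 0]
  delta_pos:
    - [0, -0.13, 0.03]
    - [0, -0.26, 0.05]
    - [0, -0.38, 0.08]
    - [0, -0.38, 0.08]
    - [0, -0.38, 0.08]
  turn: [0, 0, 0, 0, 0]

```text
t: 5.15
ee_pos: [541.9, 90.4, 414.5]
tcp_rot: [0.831, 0.556, 0.002, 0.002]
force: [6.6, -4.1, 7.1]
finger_gap: 12.9
finger_force: 25.0
```

```bash
python3 s.py
```

```text
t 5.15 th 0.2151 rad 196.6 d [ -0.28 -41.97   2.93] F [-1.29  7.76 -7.02] tang 9.08 radial 5.2 gap 12.9 25.001633763313293
```

Emit:
arm_command:
  jaw: [0, 0, 0, 0, 0]
  delta_pos:
    - [0, -0.13, 0.03]
    - [0, -0.26, 0.06]
    - [0, -0.38, 0.09]
    - [0, -0.38, 0.09]
    - [0, -0.38, 0.09]
  turn: [0, 0, 0, 0, 0]

```text
t: 5.57
ee_pos: [538.4, 91.8, 413.8]
tcp_rot: [0.831, 0.556, 0.002, 0.002]
force: [7.4, -4.2, 7.5]
finger_gap: 13.2
finger_force: 25.0
```

```bash
python3 s.py
```

```text
t 5.57 th 0.2348 rad 196.8 d [ -0.27 -45.78   3.62] F [-1.1   8.48 -7.5 ] tang 9.99 radial 5.32 gap 13.2 25.001749992370605
```

Emit:
arm_command:
  jaw: [0, 0, 0, 0, 0]
  delta_pos:
    - [0, -0.13, 0.03]
    - [0, -0.26, 0.06]
    - [0, -0.38, 0.1]
    - [0, -0.38, 0.1]
    - [0, -0.38, 0.1]
  turn: [0, 0, 0, 0, 0]

```text
t: 5.98
ee_pos: [534.9, 93.3, 412.8]
tcp_rot: [0.831, 0.556, 0.003, 0.002]
force: [7.1, -4.2, 7.8]
finger_gap: 13.1
finger_force: 25.0
```

```bash
python3 s.py
```

```text
t 5.98 th 0.2548 rad 196.8 d [ -0.25 -49.61   4.54] F [-1.18  8.18 -7.75] tang 9.87 radial 5.44 gap 13.1 25.002948939800262
```

Emit:
arm_command:
  jaw: [0, 0, 0, 0, 0]
  delta_pos:
    - [0, -0.13, 0.03]
    - [0, -0.26, 0.06]
    - [0, -0.38, 0.1]
    - [0, -0.38, 0.1]
    - [0, -0.38, 0.1]
  turn: [0, 0, 0, 0, 0]

```text
t: 6.4
ee_pos: [531.4, 94.8, 411.8]
tcp_rot: [0.831, 0.556, 0.002, 0.002]
force: [6.3, -4.4, 8.5]
finger_gap: 13.0
finger_force: 25.0
```

```bash
python3 s.py
```

```text
t 6.4 th 0.275 rad 196.8 d [ -0.2  -53.44   5.61] F [-1.69  7.54 -8.43] tang 9.55 radial 6.06 gap 13.0 25.002670884132385
```

Emit:
arm_command:
  jaw: [0, 0, 0, 0, 0]
  delta_pos:
    - [0, -0.12, 0.04]
    - [0, -0.25, 0.07]
    - [0, -0.37, 0.11]
    - [0, -0.37, 0.11]
    - [0, -0.37, 0.11]
  turn: [0, 0, 0, 0, 0]

```text
t: 6.82
ee_pos: [528.0, 96.2, 410.9]
tcp_rot: [0.831, 0.556, 0.003, 0.002]
force: [8.6, -4.0, 7.8]
finger_gap: 13.0
finger_force: 25.0
```

```bash
python3 s.py
```

```text
t 6.82 th 0.2937 rad 197.0 d [ -0.22 -57.03   6.44] F [-0.41  9.52 -7.74] tang 11.35 radial 4.65 gap 13.0 25.0026136636734
```

Emit:
arm_command:
  jaw: [0, 0, 0, 0, 0]
  delta_pos:
    - [0, -0.12, 0.04]
    - [0, -0.25, 0.08]
    - [0, -0.37, 0.12]
    - [0, -0.37, 0.12]
    - [0, -0.37, 0.12]
  turn: [0, 0, 0, 0, 0]

```text
t: 7.23
ee_pos: [524.6, 97.5, 409.9]
tcp_rot: [0.831, 0.556, 0.003, 0.002]
force: [7.8, -4.4, 9.2]
finger_gap: 13.4
finger_force: 25.0
```

```bash
python3 s.py
python3 - <<'E'
from h import *
f=bot.grab_frame("side"); im=f["img"][200:340,260:420]
cv2.imwrite("pics/sc.png",np.clip(cv2.resize(im,None,fx=4.9,fy=4.2,interpolation=cv2.INTER_CUBIC)[...,::-1].astype(float)*1.3,0,255).astype(np.uint8))
E
```

```text
t 7.23 th 0.313 rad 197.2 d [ -0.23 -60.72   7.35] F [-1.06  9.   -9.18] tang 11.39 radial 5.96 gap 13.4 25.002680718898773
```

View pics/sc.png

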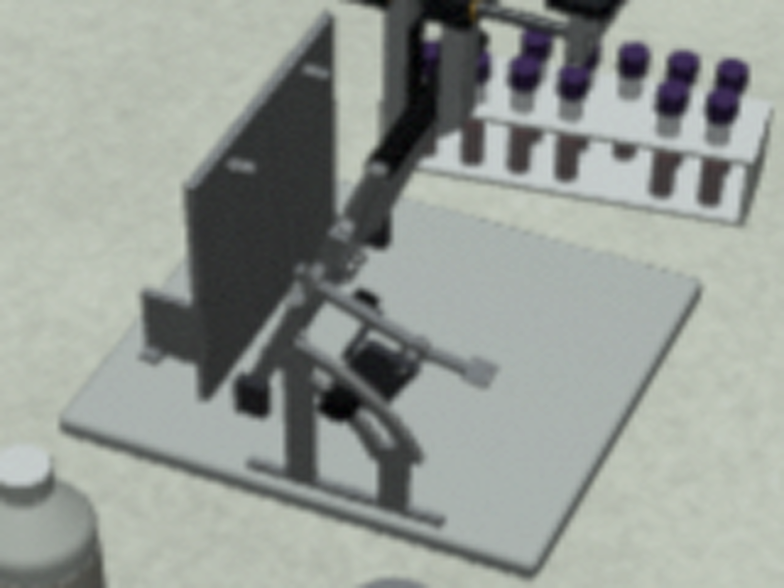

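The crop shows the pin, at about (310,275), now under the hook's nose. The 2 N rise came at about 0.285 rad, so I expect it to hook near 0.41–0.43. I'll go on, then take finer steps.

Emit:
arm_command:
  jaw: [0, 0, 0, 0, 0]
  delta_pos:
    - [0, -0.12, 0.04]
    - [0, -0.25, 0.08]
    - [0, -0.37, 0.13]
    - [0, -0.37, 0.13]
    - [0, -0.37, 0.13]
  turn: [0, 0, 0, 0, 0]

```text
t: 7.7
ee_pos: [521.1, 99.1, 408.3]
tcp_rot: [0.831, 0.556, 0.003, 0.002]
force: [8.4, -3.1, 9.2]
finger_gap: 13.1
finger_force: 25.0
```

```bash
python3 s.py
```

```text
t 7.7 th 0.334 rad 196.9 d [ -0.15 -64.55   8.96] F [ 0.31  9.01 -9.19] tang 11.52 radial 5.73 gap 13.1 25.00277817249298
```

Emit:
arm_command:
  jaw: [0, 0, 0, 0, 0]
  delta_pos:
    - [0, -0.12, 0.04]
    - [0, -0.25, 0.09]
    - [0, -0.37, 0.14]
    - [0, -0.37, 0.14]
    - [0, -0.37, 0.14]
  turn: [0, 0, 0, 0, 0]

```text
t: 8.12
ee_pos: [517.7, 100.5, 406.9]
tcp_rot: [0.831, 0.556, 0.003, 0.002]
force: [6.3, -2.1, 9.5]
finger_gap: 13.4
finger_force: 25.0
```

```bash
python3 s.py
```

```text
t 8.12 th 0.3541 rad 196.9 d [ -0.16 -68.26  10.35] F [ 0.42  6.67 -9.42] tang 9.52 radial 6.52 gap 13.4 25.002796053886414
```

Emit:
arm_command:
  jaw: [0, 0, 0, 0, 0]
  delta_pos:
    - [0, -0.12, 0.05]
    - [0, -0.24, 0.09]
    - [0, -0.36, 0.14]
    - [0, -0.36, 0.14]
    - [0, -0.36, 0.14]
  turn: [0, 0, 0, 0, 0]

```text
t: 8.53
ee_pos: [514.4, 101.8, 405.5]
tcp_rot: [0.831, 0.556, 0.003, 0.002]
force: [7.4, -3.2, 8.6]
finger_gap: 13.3
finger_force: 25.0
```

```bash
python3 s.py
```

```text
t 8.53 th 0.3736 rad 196.8 d [ -0.17 -71.84  11.77] F [-0.15  8.11 -8.5 ] tang 10.66 radial 4.95 gap 13.3 25.00287026166916
```

Single readings carry about 1 N of noise, so I'll average a few while holding and look at the hook.

```bash
cat >> s.py <<'E'
import sys
if len(sys.argv)>1:
    L=[]
    for i in range(int(sys.argv[1])):
        f=bot.grab_frame("side"); s=bot.state(); L.append(s["force"]@M)
    L=np.array(L); T=L[:,1]*np.cos(th)-L[:,2]*np.sin(th); print("mean tang",T.mean().round(2),"sd",T.std().round(2),"F",L.mean(0).round(2))
    if len(sys.argv)>2:
        im=f["img"][200:340,260:420]
        cv2.imwrite(sys.argv[2],np.clip(cv2.resize(im,None,fx=4.9,fy=4.2,interpolation=cv2.INTER_CUBIC)[...,::-1].astype(float)*1.3,0,255).astype(np.uint8))
E
python3 s.py 10 pics/sc2.png
```

```text
t 8.53 th 0.3736 rad 196.8 d [ -0.17 -71.84  11.77] F [-0.15  8.11 -8.5 ] tang 10.66 radial 4.95 gap 13.3 25.00287026166916
mean tang 10.17 sd 0.34 F [-0.05  7.57 -8.56]
```

View pics/sc2.png

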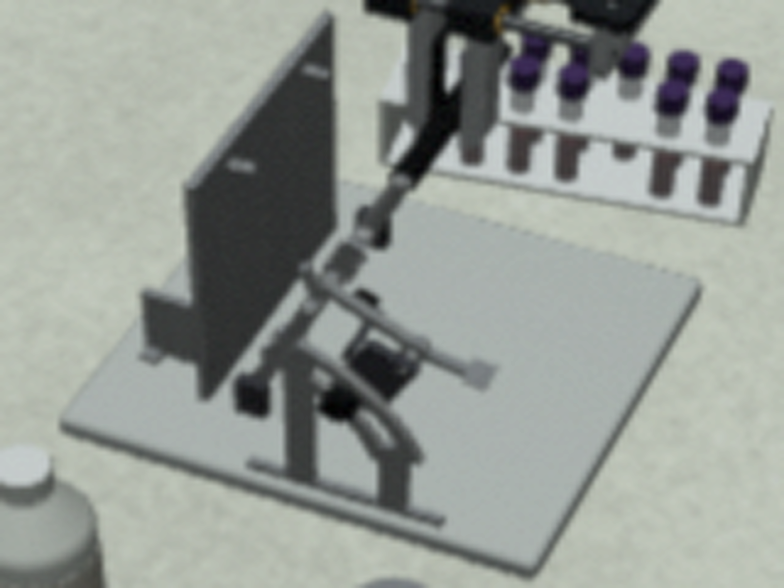

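The hook is still riding on the pin and hasn't dropped. I'll step 2 mm at a time with averaged readings.

Emit:
arm_command:
  jaw: [0, 0, 0]
  delta_pos:
    - [0, -0.09, 0.04]
    - [0, -0.18, 0.07]
    - [0, -0.18, 0.07]
  turn: [0, 0, 0]

```text
t: 9.28
ee_pos: [512.7, 102.6, 404.6]
tcp_rot: [0.831, 0.556, 0.003, 0.002]
force: [5.9, -3.0, 7.3]
finger_gap: 13.2
finger_force: 25.0
```

```bash
python3 s.py 6
```

```text
t 9.28 th 0.3842 rad 196.7 d [ -0.15 -73.73  12.63] F [-0.49  6.66 -7.24] tang 8.89 radial 4.22 gap 13.2 25.002557337284088
mean tang 9.47 sd 0.22 F [-0.12  6.86 -8.29]
```

Emit:
arm_command:
  jaw: [0, 0, 0]
  delta_pos:
    - [0, -0.09, 0.04]
    - [0, -0.18, 0.08]
    - [0, -0.18, 0.08]
  turn: [0, 0, 0]

```text
t: 9.83
ee_pos: [511.0, 103.3, 403.7]
tcp_rot: [0.831, 0.556, 0.002, 0.002]
force: [5.7, -2.8, 7.4]
finger_gap: 13.4
finger_force: 25.0
```

```bash
python3 s.py 6
```

```text
t 9.83 th 0.3947 rad 196.6 d [ -0.13 -75.59  13.54] F [-0.37  6.39 -7.35] tang 8.72 radial 4.33 gap 13.4 25.002423226833344
mean tang 8.79 sd 0.5 F [ 0.05  6.27 -7.8 ]
```

```bash
python3 - <<'E'
from h import *
a=np.load("side.npz")["img"]; f=bot.grab_frame("side"); np.savez("s3.npz",**f)
c=[cv2.resize(i[250:310,312:372],None,fx=6.5,fy=6.5,interpolation=cv2.INTER_CUBIC) for i in(a,f["img"])]
cv2.imwrite("pics/cmp.png",np.clip(np.hstack(c)[...,::-1].astype(float)*1.4,0,255).astype(np.uint8))
E
```

```text
(no output)
```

View pics/cmp.png

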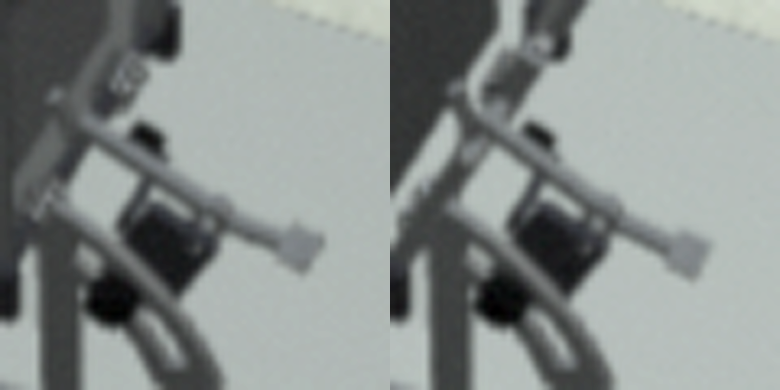

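The left half is the hook at rest, with its tab at (300,250). In the right half the tab sits lower, at (298,257), and the nose is raised, so the hook is still lifted. I'll track the tab numerically as a second cue.

```bash
cat >> s.py <<'E'
if len(sys.argv)>1:
    g=lambda i: cv2.GaussianBlur(i,(3,3),0)[278:300,346:372].astype(np.float32).mean(-1)
    a=np.load("side.npz")["img"]; w=cv2.createHanningWindow((26,22),cv2.CV_32F)
    print("tab now vs rest",np.round(cv2.phaseCorrelate(g(a),g(f["img"]),w)[0],2))
E
python3 - <<'E'
import cv2,numpy as np
g=lambda i: cv2.GaussianBlur(i,(3,3),0)[278:300,346:372].astype(np.float32).mean(-1)
print(cv2.phaseCorrelate(g(np.load("side.npz")["img"]),g(np.load("s3.npz")["img"]),cv2.createHanningWindow((26,22),cv2.CV_32F)))
E
```

```text
((0.1520606012908008, 0.5361665523534214), 1.017567190859053)
```

Emit:
arm_command:
  jaw: [0, 0, 0]
  delta_pos:
    - [0, -0.09, 0.04]
    - [0, -0.18, 0.08]
    - [0, -0.18, 0.08]
  turn: [0, 0, 0]

```text
t: 10.43
ee_pos: [509.3, 104.0, 402.9]
tcp_rot: [0.831, 0.556, 0.002, 0.002]
force: [4.7, -2.0, 7.6]
finger_gap: 12.8
finger_force: 25.0
```

```bash
python3 s.py 6
```

```text
t 10.43 th 0.4051 rad 196.5 d [ -0.12 -77.43  14.44] F [-0.01  5.14 -7.55] tang 7.7 radial 4.92 gap 12.8 25.002100467681885
mean tang 7.79 sd 0.63 F [ 0.2   5.24 -7.54]
tab now vs rest [0.12 0.29]
```

Emit:
arm_command:
  jaw: [0, 0, 0]
  delta_pos:
    - [0, -0.05, 0.02]
    - [0, -0.09, 0.04]
    - [0, -0.09, 0.04]
  turn: [0, 0, 0]

```text
t: 10.98
ee_pos: [508.4, 104.4, 402.4]
tcp_rot: [0.831, 0.556, 0.002, 0.001]
force: [3.7, -1.5, 7.8]
finger_gap: 12.7
finger_force: 25.0
```

```bash
python3 s.py 6
```

```text
t 10.98 th 0.4106 rad 196.4 d [ -0.08 -78.38  14.95] F [-0.    4.05 -7.73] tang 6.8 radial 5.47 gap 12.7 25.002107620239258
mean tang 6.31 sd 0.37 F [ 0.09  3.83 -7.01]
tab now vs rest [0.16 0.23]
```

Emit:
arm_command:
  jaw: [0, 0, 0]
  delta_pos:
    - [0, -0.05, 0.02]
    - [0, -0.09, 0.04]
    - [0, -0.09, 0.04]
  turn: [0, 0, 0]

```text
t: 11.53
ee_pos: [507.5, 104.8, 401.9]
tcp_rot: [0.831, 0.556, 0.002, 0.001]
force: [4.1, -2.3, 7.7]
finger_gap: 13.4
finger_force: 25.0
```

```bash
python3 s.py 6
```

```text
t 11.53 th 0.4159 rad 196.3 d [ -0.09 -79.31  15.43] F [-0.54  4.65 -7.69] tang 7.36 radial 5.16 gap 13.4 25.00183492898941
mean tang 6.36 sd 0.45 F [ 0.08  3.88 -6.95]
tab now vs rest [ 0.43 -0.  ]
```

Emit:
arm_command:
  jaw: [0, 0, 0]
  delta_pos:
    - [0, -0.05, 0.02]
    - [0, -0.09, 0.04]
    - [0, -0.09, 0.04]
  turn: [0, 0, 0]

```text
t: 12.08
ee_pos: [506.9, 105.0, 401.7]
tcp_rot: [0.831, 0.556, 0.002, 0.002]
force: [7.2, -3.4, 7.4]
finger_gap: 13.4
finger_force: 25.0
```

```bash
python3 s.py 8
```

```text
t 12.08 th 0.4195 rad 196.5 d [ -0.14 -80.03  15.54] F [-0.41  7.97 -7.4 ] tang 10.3 radial 3.51 gap 13.4 25.002232789993286
mean tang 9.48 sd 0.37 F [ 0.11  7.05 -7.46]
tab now vs rest [0.53 0.1 ]
```

The pull has come back to baseline and the tab is at rest, so the hook has dropped. I'll ease back slowly and feel for the hook taking the load.

Emit:
arm_command:
  jaw: [0, 0, 0, 0]
  delta_pos:
    - [0, 0.06, -0.03]
    - [0, 0.12, -0.05]
    - [0, 0.18, -0.08]
    - [0, 0.18, -0.08]
  turn: [0, 0, 0, 0]

```text
t: 12.82
ee_pos: [508.2, 104.5, 402.1]
tcp_rot: [0.831, 0.556, 0.001, 0.001]
force: [0.3, -0.7, 6.2]
finger_gap: 13.3
finger_force: 25.0
```

```bash
python3 s.py 5
```

```text
t 12.82 th 0.4123 rad 196.0 d [-4.000e-02 -7.854e+01  1.541e+01] F [-0.49  0.54 -6.18] tang 2.97 radial 5.44 gap 13.3 25.001523792743683
mean tang 2.79 sd 0.38 F [ 0.4   0.22 -6.48]
tab now vs rest [0.42 0.  ]
```

Emit:
arm_command:
  jaw: [0, 0, 0, 0]
  delta_pos:
    - [0, 0.03, -0.01]
    - [0, 0.06, -0.03]
    - [0, 0.09, -0.04]
    - [0, 0.09, -0.04]
  turn: [0, 0, 0, 0]

```text
t: 13.4
ee_pos: [508.8, 104.3, 402.2]
tcp_rot: [0.831, 0.556, 0.001, 0.0]
force: [-2.9, 1.1, 6.5]
finger_gap: 13.2
finger_force: 25.0
```

```bash
python3 s.py 5
```

```text
t 13.4 th 0.4092 rad 195.8 d [ 6.000e-02 -7.790e+01  1.537e+01] F [-0.08 -3.12 -6.46] tang -0.29 radial 7.17 gap 13.2 25.000988245010376
mean tang -0.52 sd 0.37 F [ 0.61 -3.41 -6.57]
tab now vs rest [ 0.58 -0.04]
```

The hook now carries the load and the tangential pull is about 0. I'll relax the leftover vertical and horizontal preload, soften the grip, then open.

Emit:
arm_command:
  jaw: [0, 0, 0, 0, 0]
  delta_pos:
    - [0, -0.02, -0.05]
    - [0, -0.04, -0.1]
    - [0, -0.06, -0.15]
    - [0, -0.08, -0.2]
    - [0, -0.08, -0.2]
  turn: [0, 0, 0, 0, 0]

```text
t: 14.07
ee_pos: [508.5, 104.5, 402.3]
tcp_rot: [0.831, 0.556, 0.0, 0.0]
force: [9.3, 1.8, -11.4]
finger_gap: 13.5
finger_force: 25.0
```

```bash
python3 s.py 5
```

```text
t 14.07 th 0.4106 rad 196.0 d [  0.09 -78.23  15.32] F [ 5.25  7.89 11.38] tang 2.69 radial -13.58 gap 13.5 24.999036490917206
mean tang 2.65 sd 0.55 F [ 5.56  7.99 11.72]
tab now vs rest [0.5  0.09]
```

Emit:
arm_command:
  jaw: [0, 0, 0, 0]
  delta_pos:
    - [0, 0.02, 0.04]
    - [0, 0.04, 0.09]
    - [0, 0.05, 0.13]
    - [0, 0.05, 0.13]
  turn: [0, 0, 0, 0]

```text
t: 14.65
ee_pos: [508.7, 104.4, 402.3]
tcp_rot: [0.831, 0.556, 0.0, 0.0]
force: [2.7, 2.5, 0.8]
finger_gap: 13.3
finger_force: 25.0
```

```bash
python3 s.py 4
```

```text
t 14.65 th 0.4097 rad 195.8 d [ 5.000e-02 -7.799e+01  1.539e+01] F [ 3.31  1.61 -0.82] tang 1.8 radial 0.12 gap 13.3 25.000528693199158
mean tang 1.8 sd 0.21 F [ 3.77  1.67 -0.66]
tab now vs rest [0.59 0.02]
```

Emit:
arm_command:
  jaw: [0, 0, 0, 0]
  delta_pos:
    - [0.02, 0.02, 0]
    - [0.04, 0.04, 0]
    - [0.05, 0.05, 0]
    - [0.05, 0.05, 0]
  turn: [0, 0, 0, 0]

```text
t: 15.18
ee_pos: [509.2, 104.5, 402.3]
tcp_rot: [0.831, 0.556, -0.0, -0.0]
force: [-3.3, 0.1, 6.2]
finger_gap: 13.2
finger_force: 25.0
```

```bash
python3 s.py 4
```

```text
t 15.18 th 0.4078 rad 195.6 d [  0.35 -77.58  15.45] F [-1.22 -3.1  -6.25] tang -0.37 radial 6.97 gap 13.2 25.001239478588104
mean tang -0.4 sd 0.44 F [-0.23 -2.62 -5.06]
tab now vs rest [0.67 0.06]
```

Emit:
arm_command:
  jaw: [0, 0, 0, 0, 0]
  delta_pos:
    - [0, 0, 0]
    - [0, 0, 0]
    - [0, 0, 0]
    - [0, 0, 0]
    - [0, 0, 0]
  turn: [0, 0, 0, 0, 0]
  force: 12

```text
t: 15.8
ee_pos: [509.2, 104.5, 402.1]
tcp_rot: [0.831, 0.556, -0.0, -0.0]
force: [-3.6, -0.5, 4.5]
finger_gap: 13.2
finger_force: 12.0
```

Emit:
arm_command:
  jaw: [0, 0, 0, 0, 0]
  delta_pos:
    - [0, 0, 0]
    - [0, 0, 0]
    - [0, 0, 0]
    - [0, 0, 0]
    - [0, 0, 0]
  turn: [0, 0, 0, 0, 0]
  force: 4

```text
t: 16.22
ee_pos: [509.3, 104.5, 402.0]
tcp_rot: [0.831, 0.556, -0.0, -0.0]
force: [-5.0, -2.0, 3.2]
finger_gap: 13.9
finger_force: 4.0
```

```bash
python3 s.py 4
```

```text
t 16.22 th 0.4081 rad 195.3 d [  0.4  -77.5   15.74] F [-3.76 -3.84 -3.17] tang -2.26 radial 4.43 gap 13.9 4.0003009513020515
mean tang -1.76 sd 0.34 F [-3.41 -3.67 -4.06]
tab now vs rest [0.63 0.03]
```

Emit:
arm_command:
  jaw: [0.17, 0.2, 0.25, 0.35, 0.45]
  delta_pos:
    - [0, 0, 0]
    - [0, 0, 0]
    - [0, 0, 0]
    - [0, 0, 0]
    - [0, 0, 0]
  turn: [0, 0, 0, 0, 0]

```text
t: 16.83
ee_pos: [509.4, 104.6, 402.0]
tcp_rot: [0.831, 0.556, 0.0, -0.0]
force: [-0.5, 0.0, 0.1]
finger_gap: 33.5
finger_force: 0.0
```

```bash
python3 s.py 3 pics/fin1.png
```

```text
t 16.83 th 0.4078 rad 195.3 d [  0.51 -77.44  15.72] F [-0.18 -0.49 -0.13] tang -0.4 radial 0.31 gap 33.5 0.0
mean tang -0.43 sd 0.21 F [-0.12 -0.41  0.11]
tab now vs rest [0.53 0.02]
```

View pics/fin1.png

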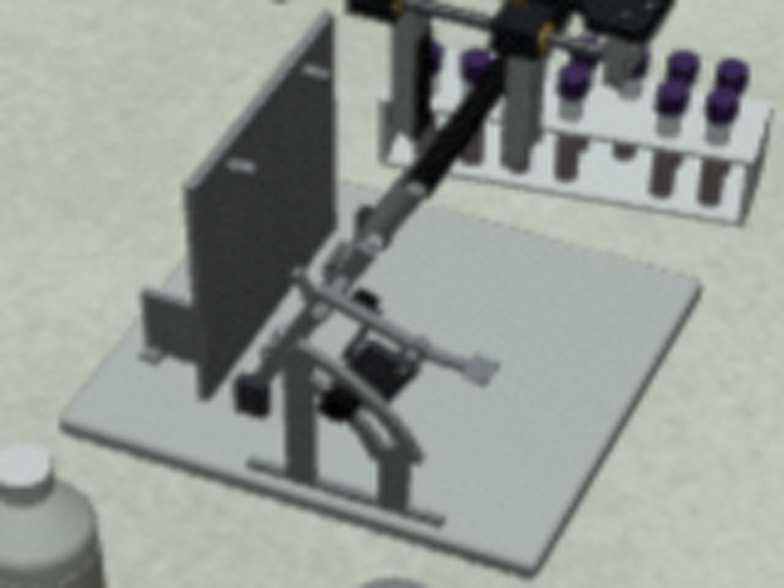

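The fingers are clear on both sides of the bar, and the plate stays open on the hook with zero force at the tool. I'll lift straight up, then check.

Emit:
arm_command:
  jaw: [0.45, 0.45, 0.45, 0.45, 0.45]
  delta_pos:
    - [0, 0, -0.7]
    - [0, 0, -1.7]
    - [0, 0, -3.2]
    - [0, 0, -5]
    - [0, 0, -7]
  turn: [0, 0, 0, 0, 0]

```text
t: 17.4
ee_pos: [509.2, 104.6, 473.6]
tcp_rot: [0.831, 0.556, 0.0, -0.0]
force: [-0.6, -0.7, -0.1]
finger_gap: 42.3
finger_force: 0.0
```

Emit:
arm_command:
  jaw: [0.45, 0.45, 0.45, 0.45, 0.45]
  delta_pos:
    - [0, 0, -2]
    - [0, 0, -3]
    - [0, 0, -3]
    - [0, 0, -3]
    - [0, 0, -3]
  turn: [0, 0, 0, 0, 0]

```text
t: 17.82
ee_pos: [509.4, 104.6, 501.0]
tcp_rot: [0.831, 0.556, -0.001, -0.0]
force: [-0.2, 0.4, -0.1]
finger_gap: 42.0
finger_force: 0.0
```

```bash
python3 s.py 2
python3 - <<'E'
from h import *
f=bot.grab_frame("wrist"); W=cloud(f)
m=(f["img"].max(-1)<90)&(W[...,2]>205)&(W[...,2]<235)&(np.hypot(W[...,0]-508,W[...,1]-104)<80)
P=W[m];print(len(P),P.mean(0) if len(P) else 0)
E
```

```text
t 17.82 th 0.272 rad 288.8 d [  0.44 -77.59 -83.19] F [ 0.35 -0.31  0.06] tang -0.31 radial 0.03 gap 42.0 0.0
mean tang 0.09 sd 0.24 F [ 0.1   0.08 -0.06]
tab now vs rest [0.54 0.14]
3085 [511.16523318 106.82976449 224.1978264 ]
```

The bar is still at (511, 107), so the plate is open and held by the hook with the robot clear.

```bash
python3 -c "
from bench import bot
print(bot.finish_job())"
```

```text
the job is handed in; nothing more can be done
None
```

The plate is open and held by the trigger hook at about 0.41 rad. I eased the load onto the hook before letting go, and the robot was clear when I handed the job in at about 18 s; no verdict came back.

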